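# Turn the log binder's divider

### The arm

A 6-joint arm with a two-finger parallel gripper is mounted at the origin on the work surface. World frame = base frame: x ahead of the robot, y to its left, z up, the work surface at z = 0. Lengths are in m, angles in degrees, forces in N, time in s.
With the tool pointing down it reaches from about 0.325 to 1 m from the base axis. Payload 5.1 kg.
Tool frame: the origin (TCP) lies midway between the tips of the shut fingers; the grasp point (between the pads) lies arm.grip_depth behind it (arm.grip_depth is the distance from the TCP to the grasp point, in m); z points along the fingers, y is the direction in which the jaws open and shut (so a half turn about z gives the same grasp; the last joint's range is limited). The gripper opens to 85 mm and grips with 20 to 120 N. Pads are 22 mm wide; open, the fingers measure 114 mm over their backs; the gripper's body (76 mm by 85 mm) begins 54 mm behind the grasp point. The pads swing forward as they close: fully open they stand 13 mm farther back than shut.
Start: joints at [63.679, 7.093, 94.555, -0, 78.352, -4.733], TCP at [0.239, 0.604, 0.231] pointing down, gripper open.
Joint ranges: [-149.61, 149.61], [-58.7, 133.49], [1.44, 155.28], [-77.14, 257.14], [18.33, 153.61], [-166.67, 166.67]. Speed limits (degrees/s): [147.25, 147.25, 180, 180, 180, 180].

### API

Orientations are given as a 3x3 rotation matrix whose columns are the frame's x, y, z axes.
In Python, from station import arm, optics, job gives the robot as it stands.
- The arm moves only by the shell command python3 -m crank 'ROWS'. ROWS is JSON, a list of rows, each an object of numbers: "x", "y", "z": the shift along the tool's x, y, z in m; "wx", "wy", "wz": the turn, a rotation vector about the tool's x, y, z in degrees; "claw": the finger opening in m, from 0 to 0.0854. In form: [{"x": .., "y": .., "z": .., "wx": .., "wy": .., "wz": .., "claw": ..}, ...]. A call has 1 to 20 rows; each row is the pose to reach, as a shift and turn from the pose commanded when the call began, along the tool's axes at that moment; what a row does not reach only later rows make up. A row lasts 1/10 s, in which the tool goes at most 50 mm and 8.59 degrees, less where a joint would pass 70% of its speed; a pose out of reach is approached as far as the arm can. A call with a gripper value outside its range is refused whole. The fingers move at their own pace and stop on an object; the grip force is fixed at half the most. Time passes only in rows, so rows that repeat a pose let the fingers close. It gives the time, the measured TCP pose, the force and the opening at its end, in the units of the state.
- arm.sense(): the state, without advancing time (a new reading comes with each control period).
- optics.camera(name): name is "side" or "top" or "wrist"; returns a dict with "pixels" (384x512x3 uint8, red, green, blue), "K" (3x3 intrinsics, pixels), "xyz" and "attitude" of the camera in the world; the wrist camera has in their place "tool_from_camera" (4x4, takes a point from camera to tool coordinates, whose origin is the TCP and whose axes are the flange's). Camera axes: x right, y down, z forward; pixel columns grow to the right and rows downward; lengths in m; the calibration is good to about 2 mm. A picture is of the moment at which its call begins: read the wrist's pose just before it. There is no depth.
- job.hand_in(): hands the job in, once; it reports no verdict.
The state is a dict: "time_s": time; "joint_pos": joint angles; "joint_vel": joint speeds; "joint_efforts": joint torques, N m; "tcp_pos": TCP position; "ee_rot": TCP orientation; "wrist_force": force on the tool from outside, world axes, zero at the start; "torque": the same for the moment, N m; "grip_width": opening from 0.0 (shut) to 1.0 (fully open).
Only numpy, scipy, OpenCV 4.12 (cv2) and the standard library are available. Lean on these libraries where they do the work, as an engineer would, in place of code of your own. Each camera call takes 0.05 s, during which the arm holds its last target.

### The job

The printer's log binder lies open on the counter. With a fingertip under its tab, turn the stiff divider that lies uppermost on the right-hand pages (right as the robot sees it) over the rings so that it lies flat on the left-hand pages, then take the hand away. Push it over gently without pinching it, do not lift the binder or shove it from its place, and leave everything else on the counter alone.

Things in the scene. Friction and masses are not known exactly. Their poses are not given: they have to be found in the camera images.
- binder: Ring binder lying open and flat, loose, about 1.3 kg; 394 mm across the open covers, 232 mm along the spine. Origin: middle of the spine's underside, on the counter; x along the spine, away from the robot; y towards the left-hand page; z up. Covers 3 mm thick, reaching 197 mm to either side of the origin; on each lies a block of A5 pages, from 20 to 168 mm out, 208 mm long.
- ring_centre (a point): Middle of the rings' centre line, about which the divider swings: 37 mm above the counter, over the binder's origin, axes as the binder's. The two steel rings (64 mm outer diameter, so 69 mm high above the counter) stand 40 mm before and behind it along x.
- left_page (a point): Centre of the top of the left-hand block of pages (35.5 mm above the counter, 94 mm from the spine line), on which the divider is to lie. The right-hand block is its mirror image.
- buried_tab (a point): Outer edge, middle, of another divider's tab on the right, nearer to the robot. That divider is buried in the pages and stays: only its tab shows, 60 mm along the spine, 22 mm beyond the pages, 3 mm thick, 21.5 mm above the counter (14 mm lower than the uppermost divider). A like one shows on the left at binder x = +68 mm.
- divider (a joint): Angle of the divider to be turned, uppermost on the right: stiff pressboard, 3 mm thick, 210 mm along the spine, 20 to 168 mm from the rings' centre line, tab to 191 mm; about 0.1 kg. 0 = flat on the right-hand pages, 1.57 = upright, 3.14 = flat on the left-hand pages. Swings loosely: let go short of upright it drops back; past upright it flops down by itself in about a second.
- leaf: That divider's board. Origin: middle of its tab's outer edge, at half its thickness; moves with it, axes as the binder's at joint 0. The tab is all that sticks out past the pages: 60 mm along the spine (30 mm to each side of the origin), 23 mm beyond the pages, 3 mm thick. As it lies on the right its underside is 35.5 mm above the counter, 32.5 mm above the cover.
- stapler: Bystander: stapler, 150 x 38 x 60 mm, left of the binder. Origin: centre of its underside.
- hole_punch: Bystander: two-hole punch, 100 x 118 x 70 mm, beyond the binder's far edge. Origin: centre of its underside.
- marker: Bystander: flat-bodied marker pen, 120 x 27 x 17 mm, lying close along the binder's left edge. Origin: centre of its underside.
- stamp: Bystander: self-inking stamp standing upright, 44 x 62 x 73 mm, to the right of the binder near its far right corner. Origin: centre of its underside.
- calculator: Bystander: desk calculator lying flat, 145 x 78 x 18 mm, to the right of the binder near its near right corner. Origin: centre of its underside.
- tape_dispenser: Bystander: tape dispenser with a roll, 150 x 58 x 87 mm, beyond the binder's far edge. Origin: centre of its underside.
- clip_dish: Bystander: round dish of paper clips, 76 mm across, 30 mm high, left of the binder. Origin: centre of its underside.

How it is judged (in metres and radians):
On the way:
1. the divider is raised upright over the rings (value of joint divider above 1.3 rad).
At the end, for the whole second after the job is handed in: The divider lies flat on the left-hand pages (within about 5 degrees) and at rest; the binder lies flat on the counter within 40 mm of where it was (value of joint divider above 3.06 rad and velocity of joint divider between -0.05 and 0.05 rad/s and distance of binder from where it was at the start of the episode below 0.04 m and height (world z) of binder below 0.005 m and angle between binder's own z axis and vertical below 0.03 rad); the robot touches nothing.
It fails at once if the binder is lifted (10 mm) or tipped (height (world z) of binder above 0.01 m or angle between binder's own z axis and vertical above 0.12 rad).
It fails at once if the binder is shoved more than 50 mm from its place (distance of binder from where it was at the start of the episode above 0.05 m).
It fails at once if the divider is pinched or forced (over 15 N between fingers and divider) (contact force between the fingers and leaf above 15 N).
It fails at once if a bystander is moved more than 25 mm (distance of any of stapler, hole_punch, marker, stamp, calculator, tape_dispenser, clip_dish from where it was at the start of the episode above 0.025 m).
It also fails if it takes over 37 s, if anything falls off the work surface, if the arm or the gripper's body presses on something with over 40 N, if the wrist force passes 120 N, or if a joint passes its speed limit or range.

## Working session

There is one attempt and no reset: what is moved stays moved. The work goes in short steps, Python scripts to look and compute and a shell command to move; the robot and the scene stay as the last step left them, time stands still between calls to the robot, and variables do not carry over. Pictures are saved under pics/ and viewed, and the job is handed in when it is done.

```bash
ls; mkdir -p pics; python3 - <<'E'
from station import arm, optics, job
import cv2, numpy as np
s=arm.sense()
print({k:np.round(v,3).tolist() for k,v in s.items()}, arm.grip_depth)
for n in ["top","side"]:
    c=optics.camera(n)
    cv2.imwrite(f"pics/{n}0.png",cv2.resize(c["pixels"][:,:,::-1],(768,576)))
    print(n,np.round(c["K"],1).tolist(),np.round(c["xyz"],4),np.round(c["attitude"],4).tolist())
E
```

```text
pics
{'time_s': 0.0, 'joint_pos': [63.678, 7.133, 94.635, 0.002, 78.352, -4.733], 'joint_vel': [-0.011, -0.144, -0.041, 0.004, 0.013, -0.104], 'joint_efforts': [0.0, -42.363, -36.545, -0.0, 0.007, 0.0], 'tcp_pos': [0.239, 0.604, 0.23], 'ee_rot': [[-0.93, 0.368, -0.001], [0.368, 0.93, -0.002], [0.0, -0.002, -1.0]], 'wrist_force': [-0.388, 0.046, 1.012], 'torque': [-0.031, -0.056, -0.032], 'grip_width': 1.002} 0.0187
top [[464.2, 0.0, 254.8], [0.0, 464.2, 197.3], [0.0, 0.0, 1.0]] [0.3841 0.0658 1.06  ] [[-0.0155, -0.9896, 0.1429], [-0.9999, 0.0144, -0.0086], [0.0064, -0.143, -0.9897]]
side [[428.8, 0.0, 252.7], [0.0, 428.8, 191.3], [0.0, 0.0, 1.0]] [ 0.1333 -0.6999  0.6229] [[0.8655, -0.2914, 0.4074], [-0.5004, -0.466, 0.7297], [-0.0228, -0.8354, -0.5491]]
```

View pics/top0.png

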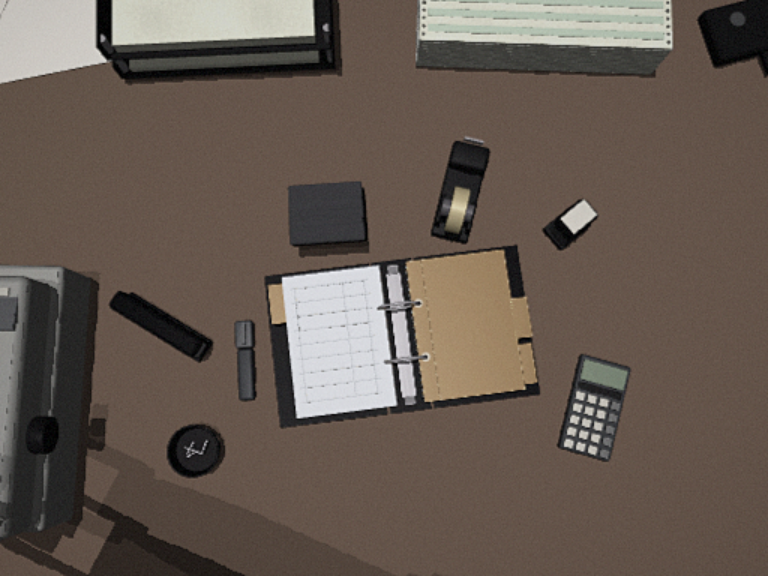

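View pics/side0.png

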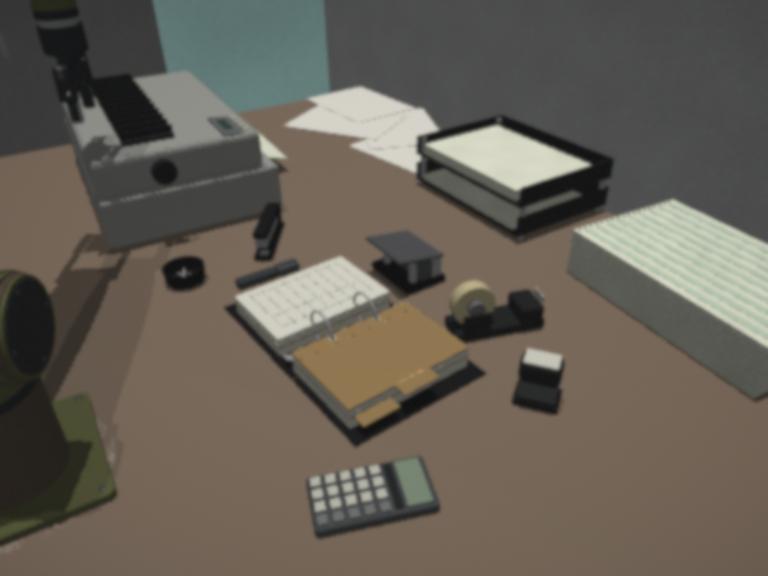

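```bash
cat > h.py <<'E'
import numpy as np, cv2
from station import arm, optics, job
def ray(c,u,v,z):
    d=np.asarray(c["attitude"])@np.linalg.inv(c["K"])@np.array([u,v,1.])
    o=np.asarray(c["xyz"]); return o+d*(z-o[2])/d[2]
def proj(c,p):
    q=np.asarray(c["attitude"]).T@(np.asarray(p)-c["xyz"]); q=np.asarray(c["K"])@q; return q[:2]/q[2]
E
python3 - <<'E'
from h import *
c=optics.camera("top"); p=c["pixels"][:,:,::-1]
cr=p[155:290,170:370]; g=np.clip(cr.astype(float)*1.6,0,255).astype(np.uint8)
cv2.imwrite("pics/top1.png",cv2.resize(g,(800,540),interpolation=cv2.INTER_CUBIC))
c2=optics.camera("side"); p=c2["pixels"][:,:,::-1]
cr=p[190:300,180:340]; g=np.clip(cr.astype(float)*1.6,0,255).astype(np.uint8)
cv2.imwrite("pics/side1.png",cv2.resize(g,(800,550),interpolation=cv2.INTER_CUBIC))
E
```

```text
(no output)
```

View pics/top1.png

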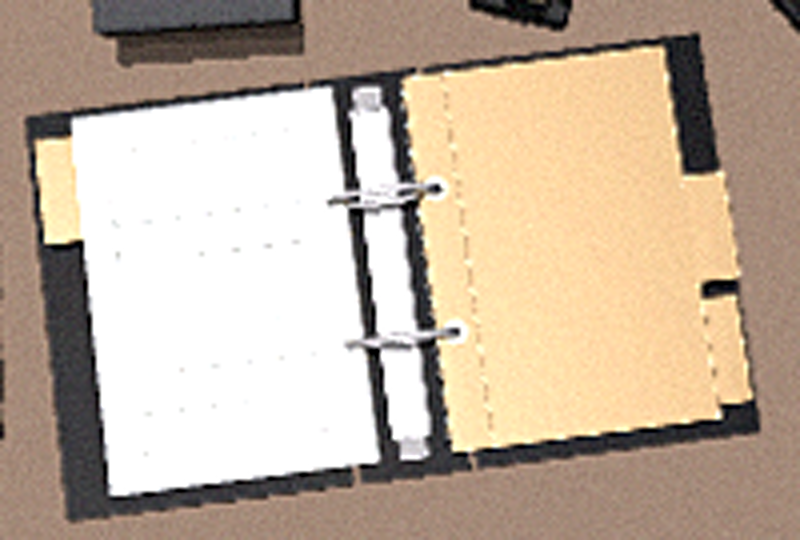

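View pics/side1.png

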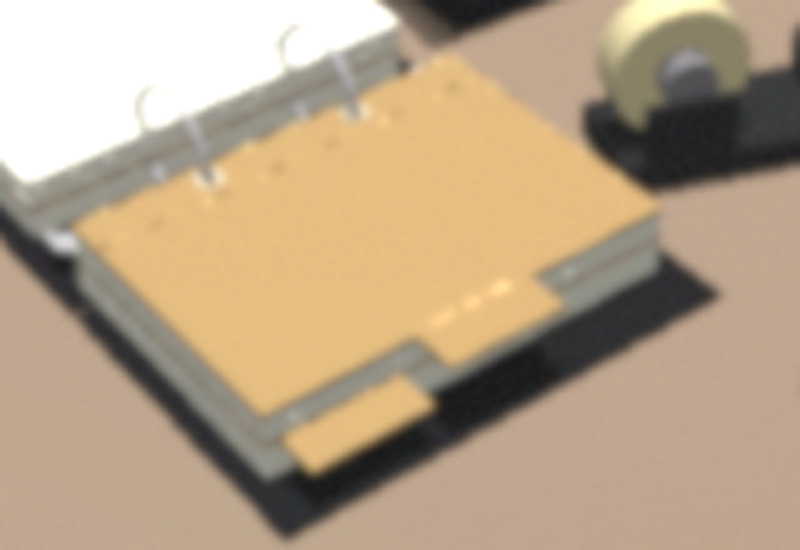

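```bash
python3 - <<'E'
from h import *
c=optics.camera("top"); s=optics.camera("side")
T=lambda a,z:ray(c,170+(a[0]+.5)/4-.5,155+(a[1]+.5)/4-.5,z)
S=lambda a,z:ray(s,180+(a[0]+.5)/5-.5,190+(a[1]+.5)/5-.5,z)
cov=[T(a,.003) for a in [(27,118),(70,520),(758,430),(698,37)]]
print(np.round(cov,4))
o=np.mean(cov,0); ax=(cov[0]+cov[3]-cov[1]-cov[2]); ax/=np.linalg.norm(ax); print("o",o,"x",ax, np.degrees(np.arctan2(ax[1],ax[0])))
print("len",np.linalg.norm(cov[0]-cov[1]),np.linalg.norm(cov[0]-cov[3]))
R=np.array([[ax[0],-ax[1],0],[ax[1],ax[0],0],[0,0,1]])
o[2]=0
for n,f,a,z in [("tabfar T",T,(724,172),.0385),("tabnear T",T,(741,278),.0385),("board farR",T,(667,46),.0385),("board nearR",T,(722,418),.0385),
 ("board farL",T,(404,76),.0385),("board nearL",T,(455,453),.0385),("tabfar S",S,(567,303),.0385),("tabnear S",S,(460,367),.0385),("boardnearR S",S,(265,415),.0385),("boardfarR S",S,(660,210),.0385),
 ("bur far T",T,(735,293),.0215),("bur near T",T,(752,400),.0215),("bur far S",S,(437,407),.0215),("bur near S",S,(315,475),.0215)]:
    p=f(a,z); print(n,np.round(p,4),"binder",np.round(R.T@(p-o),4))
for n,q in [("page L corner near",(112,497)),("page L far",(72,118))]:
    p=T(q,.0355); print(n,np.round(R.T@(p-o),4))
E
```

```text
[[ 0.57    0.2371  0.003 ]
 [ 0.3414  0.2111  0.003 ]
 [ 0.3853 -0.1768  0.003 ]
 [ 0.6122 -0.1526  0.003 ]]
o [0.47722431 0.02969259 0.003     ] x [0.99399296 0.10944404 0.        ] 6.283267649054591
len 0.23004882023124062 0.39192420546550594
tabfar T [ 0.5277 -0.1564  0.0385] binder [ 0.0298 -0.1905  0.0385]
tabnear T [ 0.4684 -0.1632  0.0385] binder [-0.0298 -0.1907  0.0385]
board farR [ 0.5996 -0.1276  0.0385] binder [ 0.1045 -0.1697  0.0385]
board nearR [ 0.392  -0.1492  0.0385] binder [-0.1043 -0.1685  0.0385]
board farL [0.5846 0.0206 0.0385] binder [ 0.1057 -0.0208  0.0385]
board nearL [ 0.3754 -0.0029  0.0385] binder [-0.1048 -0.0213  0.0385]
tabfar S [ 0.527  -0.1571  0.0385] binder [ 0.029  -0.1911  0.0385]
tabnear S [ 0.4695 -0.1665  0.0385] binder [-0.0292 -0.1941  0.0385]
boardnearR S [ 0.391  -0.15    0.0385] binder [-0.1054 -0.1692  0.0385]
boardfarR S [ 0.5955 -0.1282  0.0385] binder [ 0.1003 -0.1699  0.0385]
bur far T [ 0.4615 -0.1632  0.0215] binder [-0.0368 -0.19    0.0215]
bur near T [ 0.4018 -0.17    0.0215] binder [-0.0968 -0.1902  0.0215]
bur far S [ 0.4591 -0.1657  0.0215] binder [-0.0394 -0.1923  0.0215]
bur near S [ 0.3997 -0.1729  0.0215] binder [-0.0992 -0.1929  0.0215]
page L corner near [-0.105   0.1667  0.0355]
page L far [0.1055 0.1664 0.0355]
```

```bash
cat >> h.py <<'E'
from scipy.spatial.transform import Rotation as Ro
O=np.array([.4772,.0297,0.]); YAW=6.28
RB=Ro.from_euler('z',YAW,degrees=True).as_matrix()
def pose(bx,out,z,theta,dyaw=0):
    """TCP at binder x, distance out to the right, height; tool elevation theta (90=down), jaw axis along binder x"""
    t=np.radians(theta); c,s=np.cos(t),np.sin(t)
    R=RB@Ro.from_euler('z',dyaw,degrees=True).as_matrix()@np.array([[0,1,0],[s,0,c],[c,0,-s]])
    return O+RB@np.array([bx,-out,z]),R
def rel(P,R,P0,R0):
    return np.round(R0.T@(P-P0),4), np.round(Ro.from_matrix(R0.T@R).as_rotvec(degrees=True),2)
E
python3 - <<'E'
from h import *
print([a for a in dir(arm) if a[0]!='_'])
c=optics.camera("top")
f=lambda u,v,z:ray(c,u/1.5,v/1.5,z)[:2].round(3)
print("stamp",[f(*q,.07) for q in [(545,228),(580,200),(597,214)]],f(560,248,0))
print("calc",[f(*q,.018) for q in [(582,354),(630,365),(609,460),(558,448)]])
s=arm.sense(); P0,R0=s["tcp_pos"],s["ee_rot"]
for a in [(0,.27,.35,90),(0,.27,.35,60),(0,.27,.35,35)]:
    P,R=pose(*a); print(a,P.round(3),rel(P,R,P0,R0))
E
```

```text
['MotionError', 'grip_depth', 'sense']
stamp [array([ 0.624, -0.182]), array([ 0.665, -0.236]), array([ 0.644, -0.259])] [ 0.608 -0.221]
calc [array([ 0.442, -0.241]), array([ 0.425, -0.312]), array([ 0.287, -0.272]), array([ 0.305, -0.198])]
(0, 0.27, 0.35, 90) [ 0.507 -0.239  0.35 ] (array([-0.559 , -0.6854, -0.1187]), array([-3.000e-02,  1.000e-02,  6.213e+01]))
(0, 0.27, 0.35, 60) [ 0.507 -0.239  0.35 ] (array([-0.559 , -0.6854, -0.1187]), array([-16.28,  26.99,  60.64]))
(0, 0.27, 0.35, 35) [ 0.507 -0.239  0.35 ] (array([-0.559 , -0.6854, -0.1187]), array([-29.75,  49.35,  57.09]))
```

```bash
python3 -m crank '[{"z":-0.06,"claw":0},{"z":-0.12,"claw":0},{"x":-0.559,"y":-0.685,"z":-0.12,"wz":62.1,"claw":0},{"x":-0.559,"y":-0.685,"z":-0.12,"wz":62.1,"claw":0},{"x":-0.559,"y":-0.685,"z":-0.12,"wz":62.1,"claw":0},{"x":-0.559,"y":-0.685,"z":-0.12,"wz":62.1,"claw":0},{"x":-0.559,"y":-0.685,"z":-0.12,"wz":62.1,"claw":0},{"x":-0.559,"y":-0.685,"z":-0.12,"wz":62.1,"claw":0},{"x":-0.559,"y":-0.685,"z":-0.12,"wz":62.1,"claw":0},{"x":-0.559,"y":-0.685,"z":-0.12,"wz":62.1,"claw":0},{"x":-0.559,"y":-0.685,"z":-0.12,"wz":62.1,"claw":0},{"x":-0.559,"y":-0.685,"z":-0.12,"wz":62.1,"claw":0},{"x":-0.559,"y":-0.685,"z":-0.12,"wz":62.1,"claw":0},{"x":-0.559,"y":-0.685,"z":-0.12,"wz":62.1,"claw":0},{"x":-0.559,"y":-0.685,"z":-0.12,"wz":62.1,"claw":0},{"x":-0.559,"y":-0.685,"z":-0.12,"wz":62.1,"claw":0},{"x":-0.559,"y":-0.685,"z":-0.12,"wz":62.1,"claw":0},{"x":-0.559,"y":-0.685,"z":-0.12,"wz":62.1,"claw":0},{"x":-0.559,"y":-0.685,"z":-0.12,"wz":62.1,"claw":0},{"x":-0.559,"y":-0.685,"z":-0.12,"wz":62.1,"claw":0}]'
cat > st.py <<'E'
from h import *
import sys
s=arm.sense(); print("t",s["time_s"],"j",np.round(s["joint_pos"],1),"tcp",np.round(s["tcp_pos"],4),"F",np.round(s["wrist_force"],2),"w",round(float(s["grip_width"]),2))
P0,R0=np.asarray(s["tcp_pos"]),np.asarray(s["ee_rot"])
print("binder",np.round(RB.T@(P0-O),4),"z_t",np.round(RB.T@R0[:,2],3),"y_t",np.round(RB.T@R0[:,1],3))
for a in sys.argv[1:]:
    q=[float(v) for v in a.split(',')]; P,R=pose(*q); print(q,*rel(P,R,P0,R0))
E
python3 st.py 0,.27,.35,35 0,.27,.25,35
```

```text
t 0.35 j [63.7  7.1 94.6  0.  78.4 -4.7] tcp [0.2391 0.6043 0.231 ] F [-0.49 -0.45  0.96] w 1.0
binder [-0.1738  0.5972  0.231 ] z_t [-0. -0. -1.] y_t [ 0.467  0.884 -0.   ]
[0.0, 0.27, 0.35, 35.0] [-0.559  -0.6854 -0.1187] [-29.75  49.35  57.09]
[0.0, 0.27, 0.25, 35.0] [-0.559  -0.6853 -0.0187] [-29.75  49.35  57.09]invalid input
```

```bash
python3 -m crank '[{"x":0,"y":0,"z":-0.05,"wx":0,"wy":0,"wz":0,"claw":0},{"x":0,"y":0,"z":-0.12,"wx":0,"wy":0,"wz":0,"claw":0}]'; echo; python3 st.py 0,.27,.35,90
```

```text
time_s: 0.55
tcp_pos: [0.2386, 0.6033, 0.3295]
ee_rot: [[-0.93, 0.368, -0.003], [0.368, 0.93, -0.005], [0.001, -0.006, -1.0]]
wrist_force: [1.2, 0.6, 0.5]
grip_width: 0.692

t 0.55 j [63.7  4.8 87.7  0.  87.8 -4.7] tcp [0.2386 0.6033 0.3295] F [1.2  0.55 0.53] w 0.69
binder [-0.1744  0.5962  0.3295] z_t [-0.003 -0.005 -1.   ] y_t [ 0.467  0.884 -0.006]
[0.0, 0.27, 0.35, 90.0] [-0.5591 -0.6843 -0.0168] [-0.32  0.16 62.13]
```

```bash
python3 -m crank '[{"x":-0.559,"y":-0.685,"z":-0.02,"wx":0,"wy":0,"wz":62,"claw":0},{"x":-0.559,"y":-0.685,"z":-0.02,"wx":0,"wy":0,"wz":62,"claw":0},{"x":-0.559,"y":-0.685,"z":-0.02,"wx":0,"wy":0,"wz":62,"claw":0},{"x":-0.559,"y":-0.685,"z":-0.02,"wx":0,"wy":0,"wz":62,"claw":0},{"x":-0.559,"y":-0.685,"z":-0.02,"wx":0,"wy":0,"wz":62,"claw":0},{"x":-0.559,"y":-0.685,"z":-0.02,"wx":0,"wy":0,"wz":62,"claw":0},{"x":-0.559,"y":-0.685,"z":-0.02,"wx":0,"wy":0,"wz":62,"claw":0},{"x":-0.559,"y":-0.685,"z":-0.02,"wx":0,"wy":0,"wz":62,"claw":0},{"x":-0.559,"y":-0.685,"z":-0.02,"wx":0,"wy":0,"wz":62,"claw":0},{"x":-0.559,"y":-0.685,"z":-0.02,"wx":0,"wy":0,"wz":62,"claw":0},{"x":-0.559,"y":-0.685,"z":-0.02,"wx":0,"wy":0,"wz":62,"claw":0},{"x":-0.559,"y":-0.685,"z":-0.02,"wx":0,"wy":0,"wz":62,"claw":0},{"x":-0.559,"y":-0.685,"z":-0.02,"wx":0,"wy":0,"wz":62,"claw":0},{"x":-0.559,"y":-0.685,"z":-0.02,"wx":0,"wy":0,"wz":62,"claw":0},{"x":-0.559,"y":-0.685,"z":-0.02,"wx":0,"wy":0,"wz":62,"claw":0},{"x":-0.559,"y":-0.685,"z":-0.02,"wx":0,"wy":0,"wz":62,"claw":0},{"x":-0.559,"y":-0.685,"z":-0.02,"wx":0,"wy":0,"wz":62,"claw":0},{"x":-0.559,"y":-0.685,"z":-0.02,"wx":0,"wy":0,"wz":62,"claw":0},{"x":-0.559,"y":-0.685,"z":-0.02,"wx":0,"wy":0,"wz":62,"claw":0}]'; echo; python3 st.py 0,.27,.35,60 0,.27,.25,35
```

```text
time_s: 2.45
tcp_pos: [0.5072, -0.2418, 0.3503]
ee_rot: [[-0.107, 0.994, -0.002], [0.994, 0.107, 0.0], [0.0, -0.001, -1.0]]
wrist_force: [0.4, 1.5, 0.3]
grip_width: 0.001

t 2.45 j [-30.9  -6.7  97.1  -0.   89.7 -37.1] tcp [ 0.5072 -0.2418  0.3503] F [0.39 1.5  0.26] w 0.0
binder [ 1.000e-04 -2.731e-01  3.503e-01] z_t [-0.001  0.    -1.   ] y_t [ 1.    -0.002 -0.001]
[0.0, 0.27, 0.35, 60.0] [ 0.0031 -0.0001  0.0003] [-0.05 29.99 -0.14]
[0.0, 0.27, 0.25, 35.0] [3.100e-03 1.000e-04 1.003e-01] [-2.000e-02  5.499e+01 -1.500e-01]
```

```bash
python3 -m crank '[{"x":0,"y":0,"z":0,"wx":0,"wy":8,"wz":0,"claw":0},{"x":0,"y":0,"z":0,"wx":0,"wy":16,"wz":0,"claw":0},{"x":0,"y":0,"z":0,"wx":0,"wy":24,"wz":0,"claw":0},{"x":0,"y":0,"z":0,"wx":0,"wy":32,"wz":0,"claw":0},{"x":0,"y":0,"z":0,"wx":0,"wy":32,"wz":0,"claw":0}]'; echo; python3 st.py 0,.27,.25,35
python3 - <<'E'
from h import *
c=optics.camera("side")
cv2.imwrite("pics/side2.png",cv2.resize(c["pixels"][:,:,::-1],(768,576)))
E
```

```text
time_s: 2.95
tcp_pos: [0.5064, -0.2393, 0.3483]
ee_rot: [[-0.09, 0.994, -0.062], [0.841, 0.109, 0.53], [0.533, -0.004, -0.846]]
wrist_force: [-0.1, -0.8, -0.9]
grip_width: 0.001

t 2.95 j [-41.1   5.1  89.6  22.3 108.9 -44.4] tcp [ 0.5064 -0.2393  0.3483] F [-0.11 -0.8  -0.92] w 0.0
binder [-0.0004 -0.2706  0.3483] z_t [-0.003  0.533 -0.846] y_t [ 1.    -0.    -0.004]
[0.0, 0.27, 0.25, 35.0] [-0.0519  0.0008  0.0834] [-0.17 22.76 -0.17]
```

View pics/side2.png

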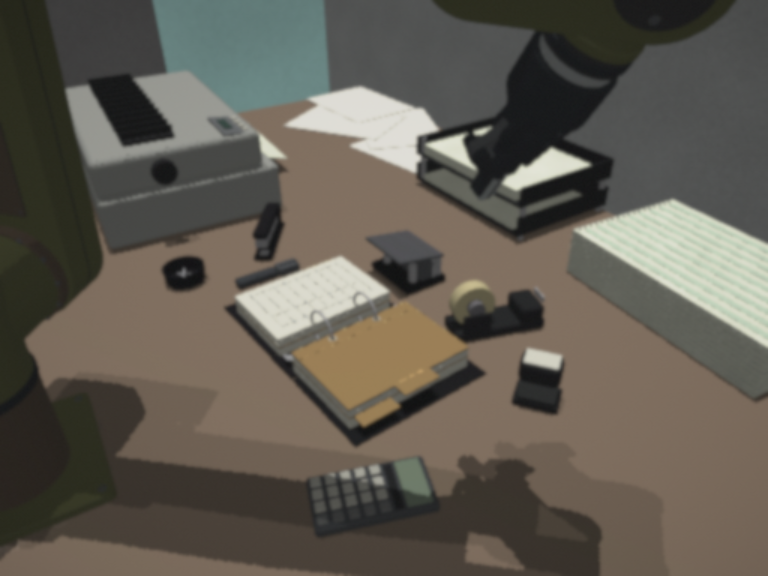

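```bash
python3 -m crank '[{"x":0,"y":0,"z":0,"wx":0,"wy":8,"wz":0,"claw":0},{"x":0,"y":0,"z":0,"wx":0,"wy":16,"wz":0,"claw":0},{"x":0,"y":0,"z":0,"wx":0,"wy":22.5,"wz":0,"claw":0},{"x":0,"y":0,"z":0,"wx":0,"wy":22.5,"wz":0,"claw":0},{"x":0,"y":0,"z":0,"wx":0,"wy":22.5,"wz":0,"claw":0}]'; echo; python3 st.py .005,.265,.15,35 .005,.265,.06,35
```

```text
time_s: 3.5
tcp_pos: [0.5071, -0.2373, 0.3518]
ee_rot: [[-0.066, 0.994, -0.092], [0.58, 0.113, 0.807], [0.812, 0.0, -0.584]]
wrist_force: [0.5, 0.4, 0.9]
grip_width: 0.001

t 3.5 j [-45.2  13.5  86.8  36.2 121.5 -44.3] tcp [ 0.5071 -0.2373  0.3518] F [0.48 0.4  0.91] w 0.0
binder [ 0.0005 -0.2687  0.3518] z_t [-0.003  0.812 -0.584] y_t [1.    0.003 0.   ]
[0.005, 0.265, 0.15, 35.0] [-0.1617  0.0045  0.1207] [-0.16  0.7   0.12]
[0.005, 0.265, 0.06, 35.0] [-0.2348  0.0045  0.1733] [-0.16  0.7   0.12]
```

```bash
python3 -m crank '[{"x":-0.04,"y":0.0045,"z":0.03,"wx":0,"wy":0.5,"wz":0,"claw":0},{"x":-0.08,"y":0.0045,"z":0.06,"wx":0,"wy":0.5,"wz":0,"claw":0},{"x":-0.12,"y":0.0045,"z":0.09,"wx":0,"wy":0.5,"wz":0,"claw":0},{"x":-0.16,"y":0.0045,"z":0.12,"wx":0,"wy":0.5,"wz":0,"claw":0},{"x":-0.2,"y":0.0045,"z":0.147,"wx":0,"wy":0.5,"wz":0,"claw":0},{"x":-0.2,"y":0.0045,"z":0.147,"wx":0,"wy":0.5,"wz":0,"claw":0},{"x":-0.2,"y":0.0045,"z":0.147,"wx":0,"wy":0.5,"wz":0,"claw":0}]'; echo; python3 st.py .005,.225,.016,35 .005,.187,.016,35
python3 - <<'E'
from h import *
for n in ["side","wrist","top"]:
  c=optics.camera(n)
  cv2.imwrite(f"pics/{n}3.png",cv2.resize(np.clip(c["pixels"][:,:,::-1]*1.4,0,255).astype(np.uint8),(768,576)))
E
```

```text
time_s: 4.2
tcp_pos: [0.5117, -0.2338, 0.1051]
ee_rot: [[-0.066, 0.994, -0.092], [0.571, 0.113, 0.813], [0.818, 0.001, -0.575]]
wrist_force: [-0.4, -0.9, 0.9]
grip_width: 0.001

t 4.2 j [-44.8  27.2  94.9  31.8 103.6 -57. ] tcp [ 0.5117 -0.2338  0.1051] F [-0.35 -0.91  0.91] w 0.0
binder [ 0.0055 -0.2657  0.1051] z_t [-0.003  0.818 -0.575] y_t [1.    0.004 0.001]
[0.005, 0.225, 0.016, 35.0] [-0.0496 -0.0004  0.0845] [-0.15  0.08  0.18]
[0.005, 0.187, 0.016, 35.0] [-0.0277 -0.0003  0.1156] [-0.15  0.08  0.18]
```

View pics/side3.png

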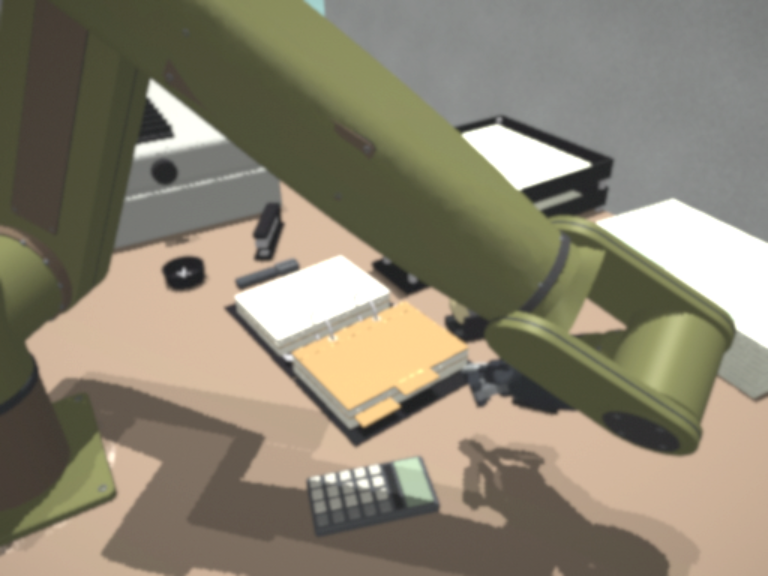

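View pics/wrist3.png

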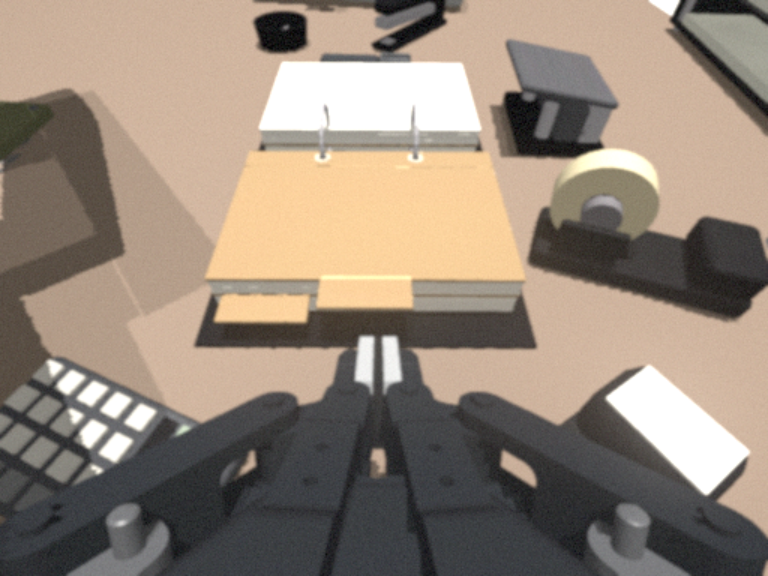

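View pics/top3.png

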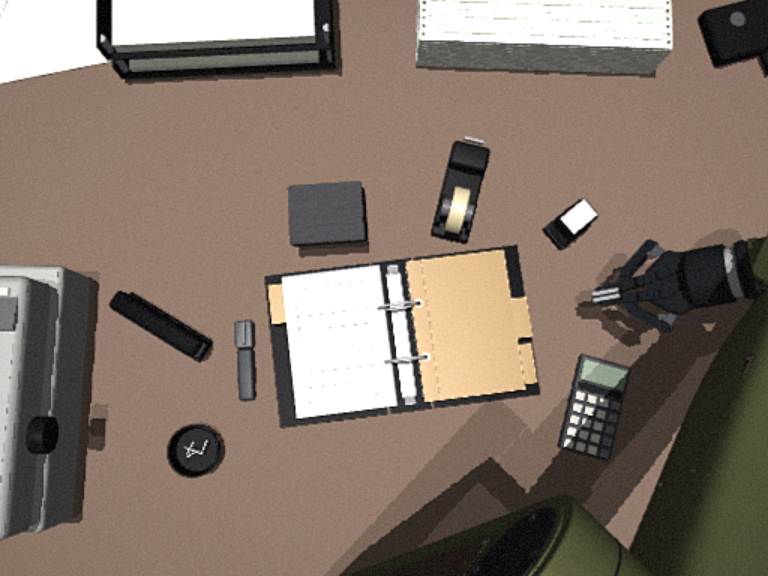

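```bash
python3 - <<'E'
from h import *
c=optics.camera("top"); s=arm.sense(); P,R=s["tcp_pos"],np.asarray(s["ee_rot"])
for uv in [(645,243),(657,243),(655,328),(665,325),(592,290),(593,302),(620,288),(622,300),(735,245),(750,300)]:
    # intersect with tool plane x_t=0
    d=np.asarray(c["attitude"])@np.linalg.inv(c["K"])@np.array([uv[0]/1.5,uv[1]/1.5,1]); o=c["xyz"]
    t=R[:,0]@(P-o)/(R[:,0]@d); p=o+t*d; print(uv,p.round(3),"tool",(R.T@(p-P)).round(3))
# outline of stamp
for uv,z in [((545,228),.07),((560,248),0),((597,214),.07),((572,248),0),((545,235),0)]: print(uv,ray(c,uv[0]/1.5,uv[1]/1.5,z).round(3))
cv2.imwrite("pics/top4.png",cv2.resize(np.clip(c["pixels"][110:250,340:512,::-1]*1.8,0,255).astype(np.uint8),None,fx=4.4,fy=4.2,interpolation=cv2.INTER_CUBIC))
E
```

```text
(645, 243) [ 0.581 -0.294  0.153] tool [-0.     0.062 -0.08 ]
(657, 243) [ 0.579 -0.306  0.162] tool [ 0.     0.058 -0.095]
(655, 328) [ 0.468 -0.301  0.149] tool [-0.    -0.052 -0.073]
(665, 325) [ 0.471 -0.311  0.156] tool [-0.    -0.05  -0.086]
(592, 290) [ 0.526 -0.234  0.107] tool [-0.     0.013  0.   ]
(593, 302) [ 0.509 -0.234  0.106] tool [-0.    -0.003  0.002]
(620, 288) [ 0.525 -0.265  0.129] tool [-0.     0.009 -0.038]
(622, 300) [ 0.508 -0.267  0.129] tool [-0.    -0.008 -0.037]
(735, 245) [ 0.564 -0.382  0.214] tool [-0.     0.035 -0.185]
(750, 300) [ 0.494 -0.393  0.216] tool [-0.    -0.035 -0.189]
(545, 228) [ 0.624 -0.182  0.07 ]
(560, 248) [ 0.608 -0.221  0.   ]
(597, 214) [ 0.644 -0.259  0.07 ]
(572, 248) [ 0.608 -0.24   0.   ]
(545, 235) [ 0.629 -0.199  0.   ]
```

View pics/top4.png

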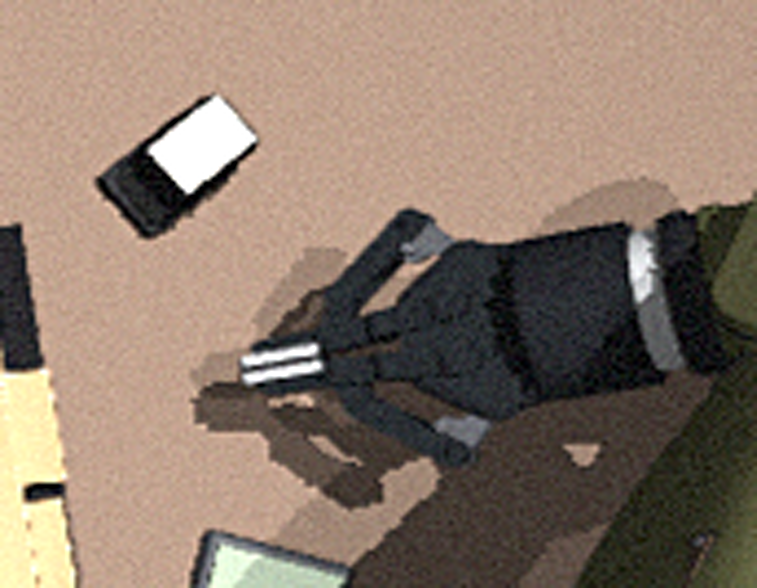

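```bash
python3 -m crank '[{"x":-0.02,"y":0,"z":0.02,"wx":0,"wy":0,"wz":0.2,"claw":0},{"x":-0.035,"y":0,"z":0.045,"wx":0,"wy":0,"wz":0.2,"claw":0},{"x":-0.045,"y":0,"z":0.065,"wx":0,"wy":0,"wz":0.2,"claw":0},{"x":-0.053,"y":0,"z":0.078,"wx":0,"wy":0,"wz":0.2,"claw":0},{"x":-0.053,"y":0,"z":0.078,"wx":0,"wy":0,"wz":0.2,"claw":0},{"x":-0.053,"y":0,"z":0.078,"wx":0,"wy":0,"wz":0.2,"claw":0}]'; echo; python3 st.py .005,.225,.016,35 .005,.186,.016,35
python3 - <<'E'
from h import *
c=optics.camera("wrist")
cv2.imwrite(f"pics/wrist5.png",cv2.resize(np.clip(c["pixels"][:,:,::-1]*1.4,0,255).astype(np.uint8),(768,576)))
c=optics.camera("side")
cv2.imwrite("pics/side5.png",cv2.resize(np.clip(c["pixels"][190:300,200:360,::-1]*1.8,0,255).astype(np.uint8),(800,550),interpolation=cv2.INTER_CUBIC))
E
```

```text
time_s: 5.0
tcp_pos: [0.508, -0.2017, 0.0163]
ee_rot: [[-0.062, 0.994, -0.091], [0.571, 0.11, 0.813], [0.818, -0.001, -0.575]]
wrist_force: [-0.0, 1.0, 0.1]
grip_width: 0.001

t 5.0 j [-43.1  32.3  98.2  32.3  95.7 -60.2] tcp [ 0.508  -0.2017  0.0163] F [-0.01  1.    0.12] w 0.0
binder [ 0.0053 -0.2334  0.0163] z_t [-0.001  0.818 -0.575] y_t [ 1.     0.    -0.001]
[0.005, 0.225, 0.016, 35.0] [ 0.0046 -0.0003  0.007 ] [-0.06  0.08 -0.05]
[0.005, 0.186, 0.016, 35.0] [ 0.027  -0.0003  0.0389] [-0.06  0.08 -0.05]
```

View pics/wrist5.png

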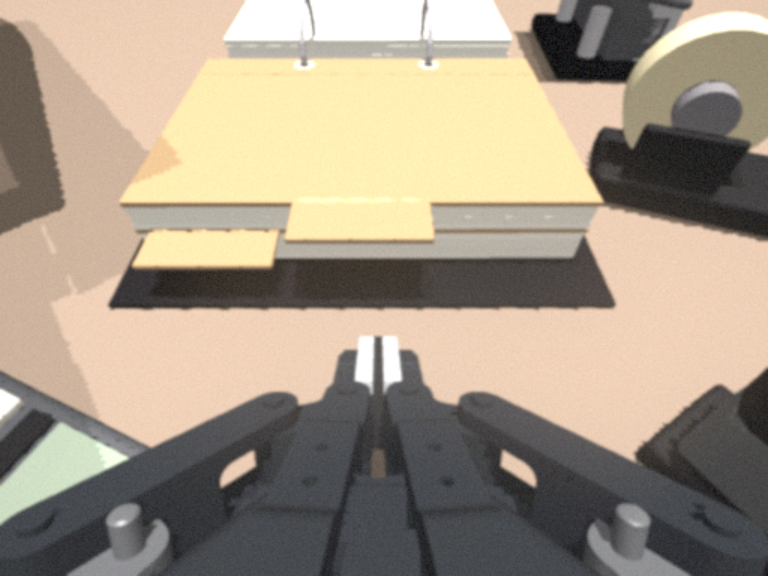

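View pics/side5.png

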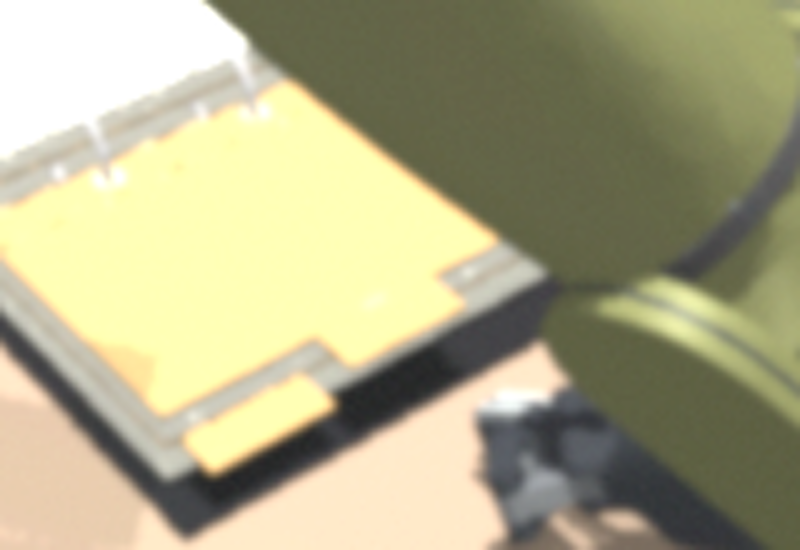

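```bash
python3 -m crank '[{"x":0.009,"y":0,"z":0.013,"wx":0,"wy":0,"wz":0,"claw":0},{"x":0.018,"y":0,"z":0.026,"wx":0,"wy":0,"wz":0,"claw":0},{"x":0.0265,"y":0,"z":0.0385,"wx":0,"wy":0,"wz":0,"claw":0},{"x":0.0265,"y":0,"z":0.0385,"wx":0,"wy":0,"wz":0,"claw":0},{"x":0.0265,"y":0,"z":0.0385,"wx":0,"wy":0,"wz":0,"claw":0}]'; echo; python3 st.py .005,.184,.025,35
python3 - <<'E'
from h import *
c=optics.camera("wrist")
cv2.imwrite(f"pics/wrist6.png",cv2.resize(np.clip(c["pixels"][:,:,::-1]*1.4,0,255).astype(np.uint8),(768,576)))
c=optics.camera("side")
cv2.imwrite("pics/side6.png",cv2.resize(np.clip(c["pixels"][190:300,200:360,::-1]*1.8,0,255).astype(np.uint8),(800,550),interpolation=cv2.INTER_CUBIC))
E
```

```text
time_s: 5.6
tcp_pos: [0.5019, -0.1536, 0.0147]
ee_rot: [[-0.061, 0.994, -0.092], [0.57, 0.111, 0.814], [0.819, -0.003, -0.574]]
wrist_force: [-0.3, 0.9, -0.1]
grip_width: 0.0

t 5.6 j [-40.4  29.4 103.   34.1  93.1 -59.4] tcp [ 0.5019 -0.1536  0.0147] F [-0.34  0.93 -0.09] w 0.0
binder [ 0.0045 -0.185   0.0147] z_t [-0.003  0.819 -0.574] y_t [ 1.     0.001 -0.003]
[0.005, 0.184, 0.025, 35.0] [ 0.009   0.0004 -0.0051] [-0.16 -0.   -0.1 ]
```

View pics/wrist6.png

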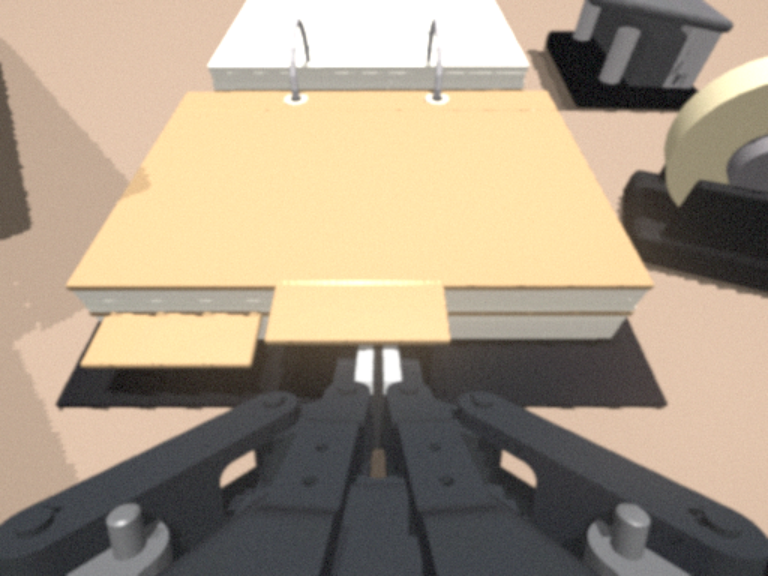

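View pics/side6.png

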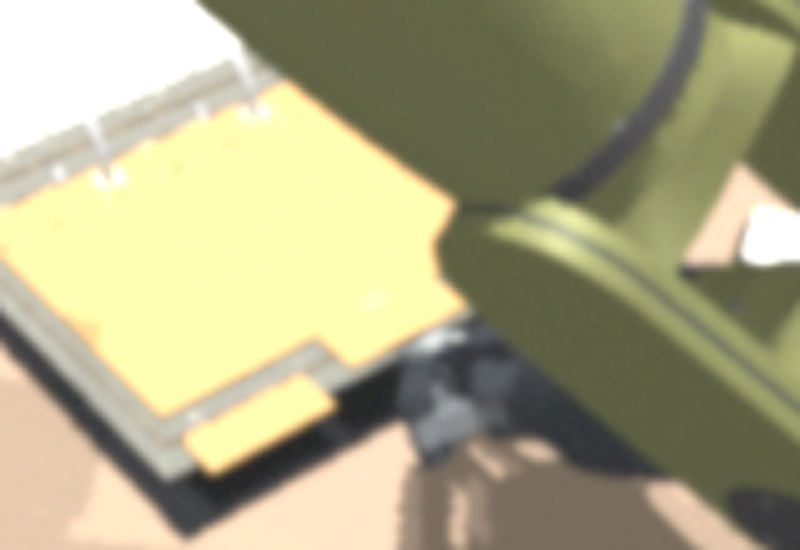

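```bash
cat > arc.py <<'E'
from h import *
import sys
s=arm.sense(); P0,R0=np.asarray(s["tcp_pos"]),np.asarray(s["ee_rot"])
th=float(sys.argv[1]); t=np.radians(th)
for a in sys.argv[2:]:
    f,r=[float(v) for v in a.split(',')]; p=np.radians(f)
    out=r*np.cos(p)+.0015*np.sin(p)+.011*np.sin(t); z=.037+r*np.sin(p)-.0015*np.cos(p)-.011*np.cos(t)
    P,R=pose(.005,out,z,th); print(a,"out,z",round(out,3),round(z,3),*rel(P,R,P0,R0))
E
python3 arc.py 35 -3,.178 0,.178 3,.178 6,.178 9,.178 12,.178 15,.178 18,.178 21,.178 24,.178 27,.178 30,.178
```

```text
-3,.178 out,z 0.184 0.017 [0.0032 0.0002 0.0002] [-0.1   0.03 -0.11]
0,.178 out,z 0.184 0.026 [ 0.0106  0.0002 -0.0054] [-0.1   0.03 -0.11]
3,.178 out,z 0.184 0.036 [ 0.0183  0.0001 -0.0106] [-0.1   0.03 -0.11]
6,.178 out,z 0.183 0.045 [ 0.0263  0.0001 -0.0154] [-0.1   0.03 -0.11]
9,.178 out,z 0.182 0.054 [ 0.0345  0.0001 -0.0198] [-0.1   0.03 -0.11]
12,.178 out,z 0.181 0.064 [ 0.043   0.0001 -0.0237] [-0.1   0.03 -0.11]
15,.178 out,z 0.179 0.073 [ 0.0516  0.     -0.0272] [-0.1   0.03 -0.11]
18,.178 out,z 0.176 0.082 [ 0.0604  0.     -0.0302] [-0.1   0.03 -0.11]
21,.178 out,z 0.173 0.09 [ 0.0694  0.     -0.0328] [-0.1   0.03 -0.11]
24,.178 out,z 0.17 0.099 [ 0.0785 -0.     -0.0349] [-0.1   0.03 -0.11]
27,.178 out,z 0.166 0.107 [ 0.0876 -0.     -0.0365] [-0.1   0.03 -0.11]
30,.178 out,z 0.161 0.116 [ 0.0969 -0.0001 -0.0377] [-0.1   0.03 -0.11]
```

Lift the first few centimetres slowly and check.

```bash
python3 -m crank '[{"x":0.004,"y":0,"z":-0.001,"wx":0,"wy":0,"wz":0,"claw":0},{"x":0.008,"y":0,"z":-0.004,"wx":0,"wy":0,"wz":0,"claw":0},{"x":0.012,"y":0,"z":-0.007,"wx":0,"wy":0,"wz":0,"claw":0},{"x":0.016,"y":0,"z":-0.009,"wx":0,"wy":0,"wz":0,"claw":0},{"x":0.02,"y":0,"z":-0.012,"wx":0,"wy":0,"wz":0,"claw":0},{"x":0.026,"y":0,"z":-0.015,"wx":0,"wy":0,"wz":0,"claw":0},{"x":0.034,"y":0,"z":-0.02,"wx":0,"wy":0,"wz":0,"claw":0},{"x":0.043,"y":0,"z":-0.024,"wx":0,"wy":0,"wz":0,"claw":0},{"x":0.043,"y":0,"z":-0.024,"wx":0,"wy":0,"wz":0,"claw":0}]'; echo; python3 st.py
python3 - <<'E'
from h import *
c=optics.camera("wrist")
cv2.imwrite(f"pics/wrist7.png",cv2.resize(np.clip(c["pixels"][:,:,::-1]*1.4,0,255).astype(np.uint8),(768,576)))
c=optics.camera("top")
cv2.imwrite("pics/top7.png",cv2.resize(np.clip(c["pixels"][155:290,170:370,::-1]*1.6,0,255).astype(np.uint8),(800,540),interpolation=cv2.INTER_CUBIC))
E
python3 arc.py 35 15,.178 20,.178 25,.178 30,.178 35,.177 40,.176 45,.175 50,.174 55,.173 60,.172
```

```text
time_s: 6.6
tcp_pos: [0.5024, -0.1498, 0.0653]
ee_rot: [[-0.063, 0.994, -0.09], [0.572, 0.11, 0.813], [0.818, -0.001, -0.575]]
wrist_force: [-0.2, -0.9, 0.4]
grip_width: 0.004

t 6.6 j [-40.1  24.5 103.6  34.6  96.5 -56.8] tcp [ 0.5024 -0.1498  0.0653] F [-0.16 -0.85  0.44] w 0.0
binder [ 0.0054 -0.1811  0.0653] z_t [-0.001  0.818 -0.575] y_t [ 1.     0.001 -0.001]
15,.178 out,z 0.179 0.073 [ 0.0084 -0.0001 -0.003 ] [-0.08  0.06 -0.09]
20,.178 out,z 0.174 0.087 [ 0.0231 -0.0001 -0.0078] [-0.08  0.06 -0.09]
25,.178 out,z 0.168 0.102 [ 0.0383 -0.0001 -0.0114] [-0.08  0.06 -0.09]
30,.178 out,z 0.161 0.116 [ 0.0536 -0.0001 -0.0135] [-0.08  0.06 -0.09]
35,.177 out,z 0.152 0.128 [ 0.0691 -0.0002 -0.0134] [-0.08  0.06 -0.09]
40,.176 out,z 0.142 0.14 [ 0.0845 -0.0002 -0.0118] [-0.08  0.06 -0.09]
45,.175 out,z 0.131 0.151 [ 0.0996 -0.0002 -0.009 ] [-0.08  0.06 -0.09]
50,.174 out,z 0.119 0.16 [ 0.1142 -0.0002 -0.0049] [-0.08  0.06 -0.09]
55,.173 out,z 0.107 0.169 [ 0.1284 -0.0002  0.0005] [-0.08  0.06 -0.09]
60,.172 out,z 0.094 0.176 [ 0.142  -0.0002  0.0071] [-0.08  0.06 -0.09]
```

View pics/wrist7.png

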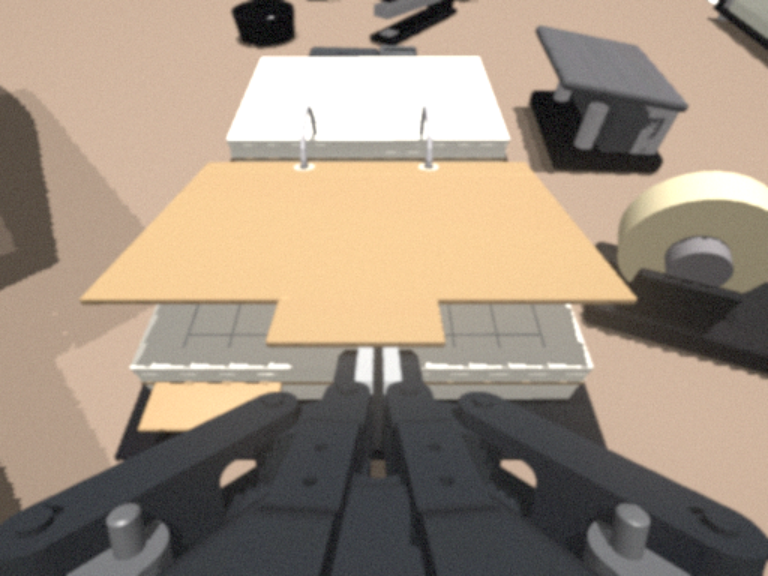

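View pics/top7.png

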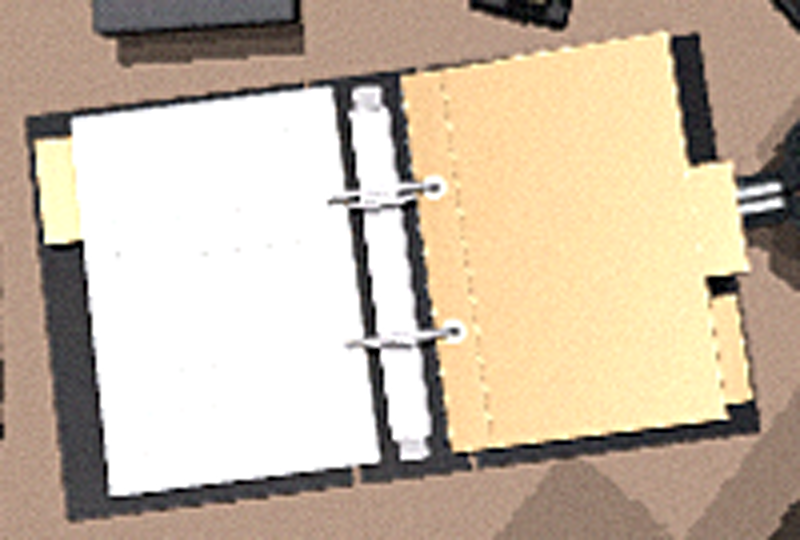

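The divider is lifting (tab resting on the fingers at (735-780,195)), the binder hasn't moved. Continue along the arc.

```bash
python3 -m crank '[{"x":0.008,"y":0,"z":-0.003,"wx":0,"wy":0,"wz":0,"claw":0},{"x":0.0155,"y":0,"z":-0.0055,"wx":0,"wy":0,"wz":0,"claw":0},{"x":0.023,"y":0,"z":-0.008,"wx":0,"wy":0,"wz":0,"claw":0},{"x":0.0305,"y":0,"z":-0.0095,"wx":0,"wy":0,"wz":0,"claw":0},{"x":0.038,"y":0,"z":-0.0115,"wx":0,"wy":0,"wz":0,"claw":0},{"x":0.046,"y":0,"z":-0.0125,"wx":0,"wy":0,"wz":0,"claw":0},{"x":0.0535,"y":0,"z":-0.0135,"wx":0,"wy":0,"wz":0,"claw":0},{"x":0.061,"y":0,"z":-0.0135,"wx":0,"wy":0,"wz":0,"claw":0},{"x":0.069,"y":0,"z":-0.0135,"wx":0,"wy":0,"wz":0,"claw":0},{"x":0.077,"y":0,"z":-0.0125,"wx":0,"wy":0,"wz":0,"claw":0},{"x":0.0845,"y":0,"z":-0.012,"wx":0,"wy":0,"wz":0,"claw":0},{"x":0.092,"y":0,"z":-0.0105,"wx":0,"wy":0,"wz":0,"claw":0},{"x":0.0995,"y":0,"z":-0.009,"wx":0,"wy":0,"wz":0,"claw":0},{"x":0.107,"y":0,"z":-0.007,"wx":0,"wy":0,"wz":0,"claw":0},{"x":0.114,"y":0,"z":-0.005,"wx":0,"wy":0,"wz":0,"claw":0}]'; echo; python3 st.py
python3 - <<'E'
from h import *
c=optics.camera("wrist")
cv2.imwrite(f"pics/wrist8.png",cv2.resize(np.clip(c["pixels"][:,:,::-1]*1.4,0,255).astype(np.uint8),(768,576)))
c=optics.camera("top")
cv2.imwrite("pics/top8.png",cv2.resize(np.clip(c["pixels"][155:290,170:370,::-1]*1.6,0,255).astype(np.uint8),(800,540),interpolation=cv2.INTER_CUBIC))
E
python3 arc.py 35 55,.173 60,.172 65,.171 70,.170 75,.169 80,.168 85,.167 90,.166 95,.165 100,.165 105,.165
```

```text
time_s: 8.2
tcp_pos: [0.4952, -0.088, 0.1603]
ee_rot: [[-0.061, 0.994, -0.092], [0.57, 0.11, 0.814], [0.819, -0.003, -0.574]]
wrist_force: [0.5, -1.7, 0.0]
grip_width: -0.0

t 8.2 j [-36.   12.4 108.   38.  100.8 -49.4] tcp [ 0.4952 -0.088   0.1603] F [ 0.49 -1.68  0.03] w -0.0
binder [ 0.005  -0.119   0.1603] z_t [-0.002  0.819 -0.574] y_t [ 1.     0.    -0.003]
55,.173 out,z 0.107 0.169 [ 0.0138 -0.0001  0.0052] [-0.12  0.02 -0.07]
60,.172 out,z 0.094 0.176 [ 0.0274 -0.0001  0.0117] [-0.12  0.02 -0.07]
65,.171 out,z 0.08 0.182 [ 0.0403 -0.0001  0.0194] [-0.12  0.02 -0.07]
70,.170 out,z 0.066 0.187 [ 0.0524 -0.0001  0.0281] [-0.12  0.02 -0.07]
75,.169 out,z 0.051 0.191 [ 0.0636 -0.0001  0.0378] [-0.12  0.02 -0.07]
80,.168 out,z 0.037 0.193 [ 0.0738 -0.0001  0.0484] [-0.12  0.02 -0.07]
85,.167 out,z 0.022 0.194 [ 0.0831 -0.0001  0.0597] [-0.12  0.02 -0.07]
90,.166 out,z 0.008 0.194 [ 0.0912 -0.0001  0.0718] [-0.12  0.02 -0.07]
95,.165 out,z -0.007 0.192 [ 0.0983 -0.0001  0.0844] [-0.12  0.02 -0.07]
100,.165 out,z -0.021 0.191 [ 0.105  -0.      0.0971] [-0.12  0.02 -0.07]
105,.165 out,z -0.035 0.188 [ 0.1107 -0.      0.1104] [-0.12  0.02 -0.07]
```

View pics/wrist8.png

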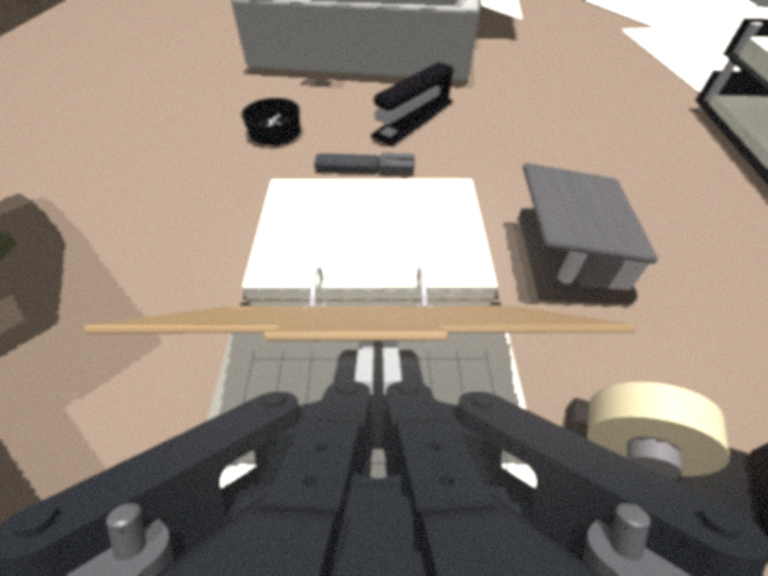

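View pics/top8.png

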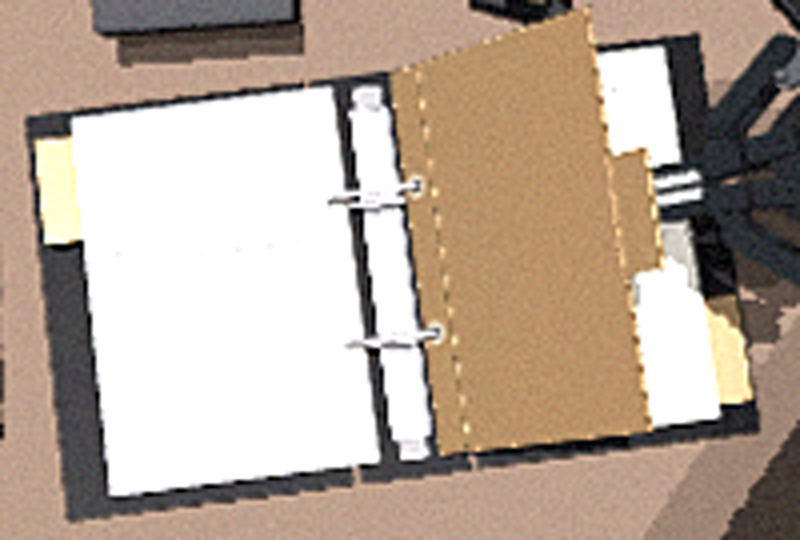

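The divider is now at about 50°, and the fingertips sit under the middle of the tab (tab edge at (655,210) in the crop). I'll continue past upright, gently.

```bash
python3 -m crank '[{"x":0.007,"y":0,"z":0.0025,"wx":0,"wy":0,"wz":0,"claw":0},{"x":0.014,"y":0,"z":0.005,"wx":0,"wy":0,"wz":0,"claw":0},{"x":0.021,"y":0,"z":0.0085,"wx":0,"wy":0,"wz":0,"claw":0},{"x":0.0275,"y":0,"z":0.0115,"wx":0,"wy":0,"wz":0,"claw":0},{"x":0.034,"y":0,"z":0.0155,"wx":0,"wy":0,"wz":0,"claw":0},{"x":0.0405,"y":0,"z":0.0195,"wx":0,"wy":0,"wz":0,"claw":0},{"x":0.0465,"y":0,"z":0.0235,"wx":0,"wy":0,"wz":0,"claw":0},{"x":0.0525,"y":0,"z":0.028,"wx":0,"wy":0,"wz":0,"claw":0},{"x":0.058,"y":0,"z":0.033,"wx":0,"wy":0,"wz":0,"claw":0},{"x":0.0635,"y":0,"z":0.038,"wx":0,"wy":0,"wz":0,"claw":0},{"x":0.069,"y":0,"z":0.043,"wx":0,"wy":0,"wz":0,"claw":0},{"x":0.074,"y":0,"z":0.0485,"wx":0,"wy":0,"wz":0,"claw":0},{"x":0.0785,"y":0,"z":0.054,"wx":0,"wy":0,"wz":0,"claw":0},{"x":0.083,"y":0,"z":0.06,"wx":0,"wy":0,"wz":0,"claw":0},{"x":0.087,"y":0,"z":0.066,"wx":0,"wy":0,"wz":0,"claw":0},{"x":0.091,"y":0,"z":0.072,"wx":0,"wy":0,"wz":0,"claw":0},{"x":0.095,"y":0,"z":0.078,"wx":0,"wy":0,"wz":0,"claw":0},{"x":0.098,"y":0,"z":0.084,"wx":0,"wy":0,"wz":0,"claw":0},{"x":0.098,"y":0,"z":0.084,"wx":0,"wy":0,"wz":0,"claw":0}]'; echo; python3 st.py
python3 - <<'E'
from h import *
c=optics.camera("top")
cv2.imwrite("pics/top9.png",cv2.resize(np.clip(c["pixels"][145:295,160:380,::-1]*1.6,0,255).astype(np.uint8),(792,540),interpolation=cv2.INTER_CUBIC))
E
python3 arc.py 35 95,.165 100,.165 105,.165 110,.165
```

```text
time_s: 10.2
tcp_pos: [0.4812, 0.0365, 0.1917]
ee_rot: [[-0.061, 0.994, -0.093], [0.57, 0.111, 0.814], [0.819, -0.003, -0.573]]
wrist_force: [-0.4, -0.4, 0.5]
grip_width: 0.0

t 10.2 j [-26.    2.1 115.9  44.1  96.8 -41.2] tcp [0.4812 0.0365 0.1917] F [-0.36 -0.37  0.47] w 0.0
binder [0.0048 0.0064 0.1917] z_t [-0.003  0.819 -0.573] y_t [ 1.     0.001 -0.003]
95,.165 out,z -0.007 0.192 [0.0009 0.0001 0.0001] [-0.14 -0.   -0.12]
100,.165 out,z -0.021 0.191 [0.0077 0.0001 0.0128] [-0.14 -0.   -0.12]
105,.165 out,z -0.035 0.188 [0.0133 0.0001 0.0261] [-0.14 -0.   -0.12]
110,.165 out,z -0.049 0.184 [0.0178 0.0002 0.0398] [-0.14 -0.   -0.12]
```

View pics/top9.png

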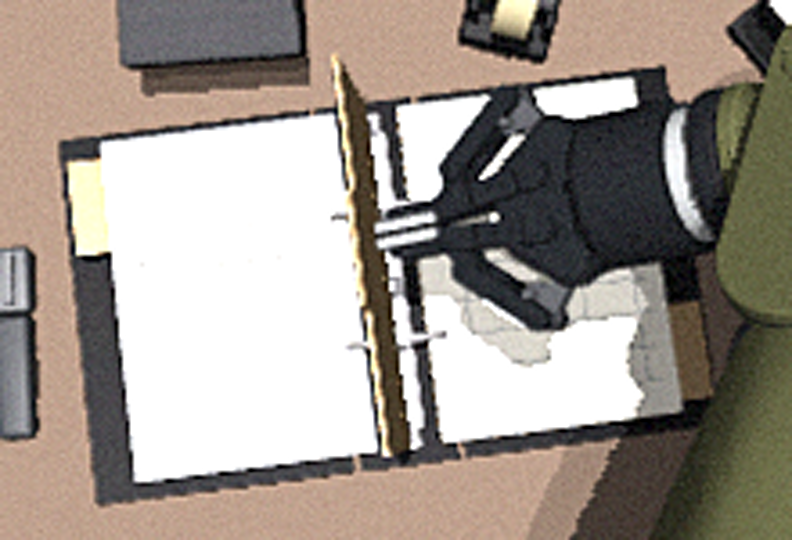

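```bash
python3 -m crank '[{"x":0.003,"y":0,"z":0.006,"wx":0,"wy":0,"wz":0,"claw":0},{"x":0.0075,"y":0,"z":0.0125,"wx":0,"wy":0,"wz":0,"claw":0},{"x":0.0105,"y":0,"z":0.019,"wx":0,"wy":0,"wz":0,"claw":0},{"x":0.013,"y":0,"z":0.025,"wx":0,"wy":0,"wz":0,"claw":0},{"x":0.013,"y":0,"z":0.025,"wx":0,"wy":0,"wz":0,"claw":0},{"x":0.013,"y":0,"z":0.025,"wx":0,"wy":0,"wz":0,"claw":0},{"x":0.013,"y":0,"z":0.025,"wx":0,"wy":0,"wz":0,"claw":0},{"x":0.013,"y":0,"z":0.025,"wx":0,"wy":0,"wz":0,"claw":0},{"x":0.013,"y":0,"z":0.025,"wx":0,"wy":0,"wz":0,"claw":0},{"x":0.013,"y":0,"z":0.025,"wx":0,"wy":0,"wz":0,"claw":0}]'; echo; python3 st.py
python3 - <<'E'
from h import *
c=optics.camera("top")
cv2.imwrite("pics/top10.png",cv2.resize(np.clip(c["pixels"][145:295,160:380,::-1]*1.6,0,255).astype(np.uint8),(792,540),interpolation=cv2.INTER_CUBIC))
E
```

```text
time_s: 11.25
tcp_pos: [0.4787, 0.0633, 0.1883]
ee_rot: [[-0.06, 0.994, -0.091], [0.57, 0.109, 0.814], [0.819, -0.003, -0.574]]
wrist_force: [-0.0, 0.0, -0.4]
grip_width: 0.003

t 11.25 j [-23.5   0.9 117.5  45.4  94.9 -39.9] tcp [0.4787 0.0633 0.1883] F [-0.02  0.02 -0.42] w 0.0
binder [0.0051 0.0333 0.1883] z_t [-0.002  0.819 -0.574] y_t [ 1.     0.    -0.003]
```

View pics/top10.png

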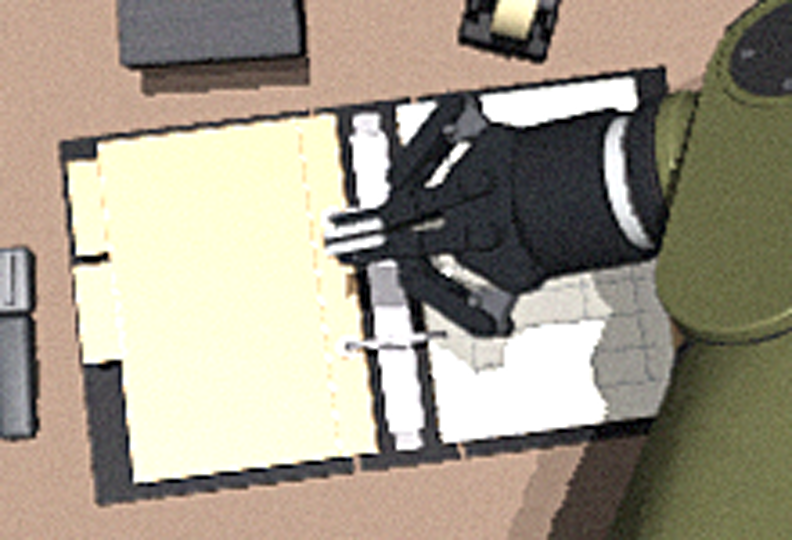

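The divider now lies on the left-hand pages, with its tab at (98,312), and the binder outline hasn't moved. I'll pull the hand back up and away.

```bash
python3 -m crank '[{"x":0.02,"y":0,"z":-0.03,"wx":0,"wy":0,"wz":0,"claw":0},{"x":0.04,"y":0,"z":-0.06,"wx":0,"wy":0,"wz":0,"claw":0},{"x":0.06,"y":0,"z":-0.09,"wx":0,"wy":0,"wz":0,"claw":0},{"x":0.07,"y":0,"z":-0.13,"wx":0,"wy":0,"wz":0,"claw":0},{"x":0.07,"y":0,"z":-0.17,"wx":0,"wy":0,"wz":0,"claw":0},{"x":0.07,"y":0,"z":-0.2,"wx":0,"wy":0,"wz":0,"claw":0},{"x":0.07,"y":0,"z":-0.2,"wx":0,"wy":0,"wz":0,"claw":0},{"x":0.07,"y":0,"z":-0.2,"wx":0,"wy":0,"wz":0,"claw":0},{"x":0.07,"y":0,"z":-0.2,"wx":0,"wy":0,"wz":0,"claw":0},{"x":0.07,"y":0,"z":-0.2,"wx":0,"wy":0,"wz":0,"claw":0}]'; echo; python3 st.py
python3 - <<'E'
from h import *
for n in ["top","side","wrist"]:
  c=optics.camera(n)
  cv2.imwrite(f"pics/{n}11.png",cv2.resize(np.clip(c["pixels"][:,:,::-1]*1.2,0,255).astype(np.uint8),(768,576)))
E
```

```text
time_s: 12.3
tcp_pos: [0.4921, -0.0583, 0.3592]
ee_rot: [[-0.06, 0.994, -0.093], [0.569, 0.111, 0.815], [0.82, -0.005, -0.572]]
wrist_force: [0.1, 0.4, 0.6]
grip_width: -0.002

t 12.3 j [-33.8  -0.8 101.8  43.3 114.3 -34.5] tcp [ 0.4921 -0.0583  0.3592] F [0.06 0.37 0.56] w -0.0
binder [ 0.0052 -0.0891  0.3592] z_t [-0.004  0.82  -0.572] y_t [ 1.     0.001 -0.005]
```

View pics/top11.png

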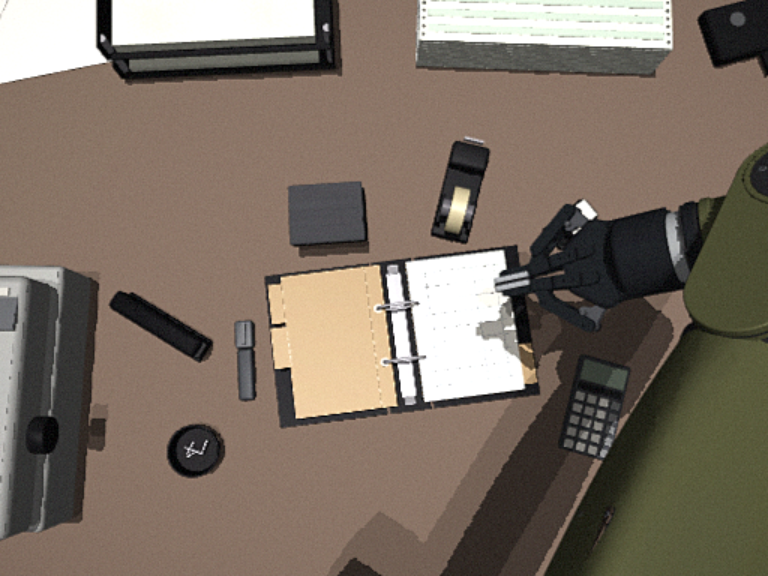

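View pics/wrist11.png

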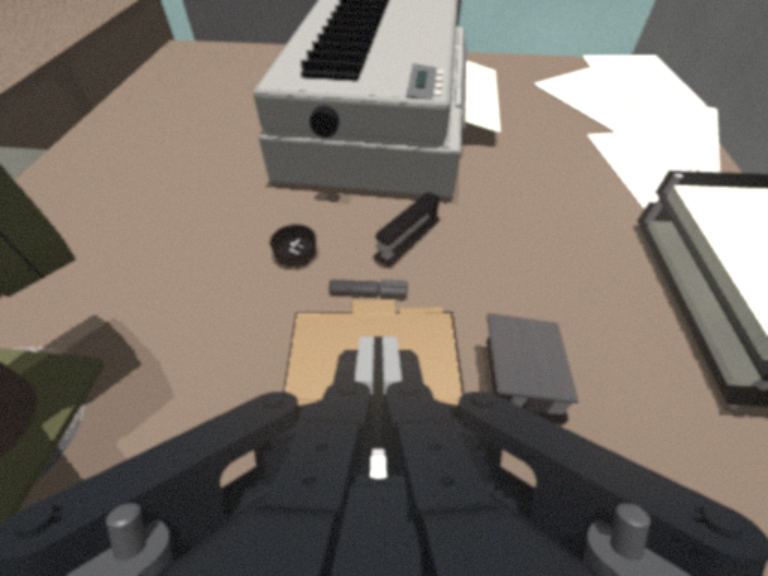

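```bash
python3 - <<'E'
from h import *
c=optics.camera("top")
for b in [(.03,.191,.0385),(-.03,.191,.0385)]:
  for dz in (0,.016): print(b,dz,(proj(c,O+RB@(np.array(b)+[0,0,dz]))-[155,170]).round(1)*8)
cv2.imwrite("pics/top12.png",cv2.resize(c["pixels"][170:245,155:255,::-1],(800,600),interpolation=cv2.INTER_CUBIC))
E
```

```text
(0.03, 0.191, 0.0385) 0 [199.2 389.6]
(0.03, 0.191, 0.0385) 0.016 [190.4 384. ]
(-0.03, 0.191, 0.0385) 0 [221.6 606.4]
(-0.03, 0.191, 0.0385) 0.016 [212.8 604.8]
```

View pics/top12.png

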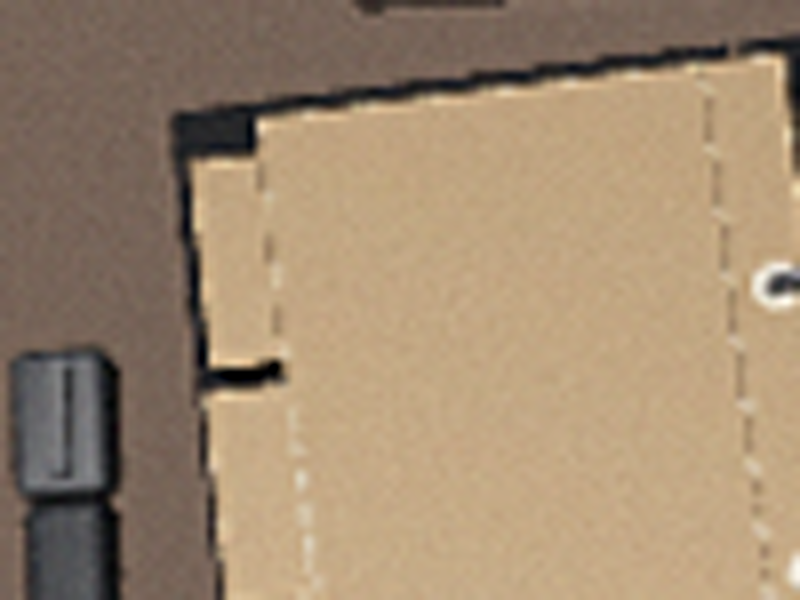

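The tab corner sits at about (204,388), within a pixel of the flat prediction, so the divider is flat.

```bash
python3 -c "
from station import job
print(job.hand_in())"
```

```text
the job is handed in; nothing more can be done
None
```

The divider now lies on the left-hand pages, and I handed the job in at about 12.5 s. `job.hand_in()` gives no verdict, so this rests on my own checks.

- **What I did:** With the gripper shut and the tool tilted 35° above horizontal, I slid the fingertips about 12 mm under the tab. I then swung it up in an arc about the rings to roughly 105° and let it flop over. Afterwards I backed the hand off to 0.36 m above the counter.
- **Divider:** In the last top view the tab corner is within about a pixel of where it should be lying flat. That pixel test is coarse, because 5° of tilt would move the corner only about one pixel. In the overhead view after the flop the whole board lay along the left pages.
- **Binder and other items:** In the last overhead picture the binder and the other items are where they were at the start. The stamp is partly hidden behind the gripper there. I compared the pictures by eye.
- **Forces:** Wrist force readings at the end of each move stayed under about 2 N, and I saw no contact in the last pictures. I did not measure the force on the divider itself.
- **Failed step:** My first move command was refused as "invalid input" because its rows left out some of the seven keys. The arm did not move, and I reissued it in full.

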